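# Latch the puppet panel to the carving log

## Robot

A 6-joint arm with a two-finger parallel gripper is mounted at the origin on the work surface. World frame = base frame: x ahead of the robot, y to its left, z up, the work surface at z = 0. Lengths are in m, angles in rad, forces in N, time in s.
With the tool pointing down it reaches from about 0.25 to 0.775 m from the base axis. Payload 4 kg.
Tool frame: the origin (TCP) lies at the very end of the fingers, on their centre line; the grasp point (between the pads) lies 19 mm behind it; z points along the fingers, y is the line along which they close (so a half turn about z gives the same grasp; the last joint's range is limited). The gripper opens to 85 mm and grips with 20 to 120 N. Pads are 22 mm wide; open, the fingers measure 114 mm over their backs; the gripper's body (76 mm by 85 mm) begins 54 mm behind the grasp point. The pads swing forward as they close: fully open they stand 13 mm farther back than shut.
Start: joints at [-1.305, 0.087, 1.371, -0, 1.684, -0.103], TCP at [0.198, -0.513, 0.231] pointing down, gripper open.
Joint ranges: [-3.1, 3.1], [-0.76, 2.03], [0.27, 2.55], [-1.08, 4.22], [0.17, 2.65], [-2.57, 2.57]. Speed limits (rad/s): [2.79, 2.79, 3.14, 3.14, 3.14, 3.14].

## Interface

Orientations are given as a rotation vector (axis times angle).
In Python, from cell import * gives the robot as it stands.
- The arm moves only by the tool move_arm, never from a script. Its argument "rows" is a list of rows, each an object of numbers: "x", "y", "z": the shift along the tool's x, y, z scaled (see below); "ax", "ay", "az": the turn, a rotation vector about the tool's x, y, z scaled (see below); "grip": the closure, from -1 (fully open) to 1 (shut). In form: [{"x": .., "y": .., "z": .., "ax": .., "ay": .., "az": .., "grip": ..}, ...]. A call has 1 to 5 rows; each row shifts and turns the commanded pose from where the row before left it, along the tool's axes as they then stand; what a row does not reach is not made up. The controller multiplies each number of a shift by 120 mm and each number of a turn by 0.5 rad. A row lasts 1/10 s, in which the tool goes at most 50 mm and 8.59 degrees, less where a joint would pass 70% of its speed; a pose out of reach is approached as far as the arm can. A call with a number of a shift or a turn outside -1 to 1 is refused whole. A call with a gripper value outside its range is refused whole. The fingers move at their own pace and stop on an object; the grip force is fixed at half the most. Time passes only in rows, so rows that do not move let the fingers close. It gives the time, the measured TCP pose, the force, the opening and the grip force at its end, in the units of the state.
- read_state(): the state, without advancing time (a new reading comes with each control period).
- camera(name): name is "scene" or "top"; returns (picture, depth): 400x640x3 uint8, red, green, blue; 400x640 float32, m along the optical axis (not along the pixel's ray), 0 where there is no reading.
- camera_params(name): a dict with "intrinsics" (3x3 intrinsics, pixels), "R" (3x3) and "t" (3): a world point X has camera coordinates R X + t. Camera axes: x right, y down, z forward; pixel columns grow to the right and rows downward; lengths in m; the calibration is good to about 2 mm. A picture is of the moment at which its call begins. camera_params takes no time and is no camera call.
- close_job(): hands the job in; it is judged then, once.
The state is a dict: "t": time; "qpos": joint angles; "joint_velocities": joint speeds; "joint_efforts": joint torques, N m; "tcp_pos": TCP position; "tcp_rot": TCP orientation; "ft_force": force on the tool from outside, world axes, zero at the start; "ft_torque": the same for the moment, N m; "opening": opening from 0.0 (shut) to 1.0 (fully open); "grasp_force": force on a finger pad.
Only numpy, scipy, OpenCV 4.12 (cv2) and the standard library are available. Lean on these libraries where they do the work, as an engineer would, in place of code of your own. Each camera call takes 0.05 s, during which the arm holds its last target. There are 200 camera calls.

## Task

Clamp the carved puppet panel for carving: with closed fingers, press the three raised steel hold-down latches on the log fully down, one after the other - first the one with the wide crossbar, then the one with the round plate, last the plain narrow one. Push down only one latch at a time, and leave the panel and all the tools and pots lying where they are.

Things in the scene. Friction and masses are not known exactly. Their poses are not given: they have to be found in the camera images.
- log: round slice of tree trunk used as carving block, 380 mm across, 60 mm tall, fixed for the episode; origin at the centre of its underside, z up. The three latches stand in a row near its far side, about 115 mm apart along its own y axis, 100 mm from the centre along its own +x; which latch has which place varies
- crossbar_base: hinge bracket of the crossbar latch, 42 x 36 mm, 31 mm tall, fixed on the log; origin on the log's top right under the hinge axis, which is level along its y, 20 mm up. The arm, 16 mm wide and 8 mm thick, reaches from it towards its -x; the pad centre is 70 mm along the arm and 10 mm above the arm's mid-line.
- crossbar (a joint): hinge of the crossbar latch, rad: 0 = fully up, 0.4 = fully down against its stop with the rubber foot just over the panel. Starts 0 to 0.05. It has a stiff friction hinge without a spring: about 3 to 4 N straight down on the pad moves it, it stays where it is left, and the push rises sharply at the stop.
- crossbar_pad (a point): middle of the top of the press pad of this steel latch: a crossbar like a T, 20 mm along the arm and 64 mm wide. Its frame turns with the arm; its -x points from hinge to pad (level at joint 0), so its yaw is the latch's yaw. Joint 0: the point is 37 mm above the hinge axis and 61 mm out from it (arm sloping up 0.4 rad). Joint 0.4: arm level, 10 mm above and 70 mm out, 30 mm above the log's top.
- roundplate_base: hinge bracket of the round-plate latch, 42 x 36 mm, 31 mm tall, fixed on the log; origin on the log's top right under the hinge axis, which is level along its y, 20 mm up. The arm, 16 mm wide and 8 mm thick, reaches from it towards its -x; the pad centre is 70 mm along the arm and 10 mm above the arm's mid-line.
- roundplate (a joint): hinge of the round-plate latch, rad: 0 = fully up, 0.4 = fully down against its stop with the rubber foot just over the panel. Starts 0 to 0.05. It has a stiff friction hinge without a spring: about 3 to 4 N straight down on the pad moves it, it stays where it is left, and the push rises sharply at the stop.
- roundplate_pad (a point): middle of the top of the press pad of this steel latch: a round disc 44 mm across. Its frame turns with the arm; its -x points from hinge to pad (level at joint 0), so its yaw is the latch's yaw. Joint 0: the point is 37 mm above the hinge axis and 61 mm out from it (arm sloping up 0.4 rad). Joint 0.4: arm level, 10 mm above and 70 mm out, 30 mm above the log's top.
- narrow_base: hinge bracket of the narrow latch, 42 x 36 mm, 31 mm tall, fixed on the log; origin on the log's top right under the hinge axis, which is level along its y, 20 mm up. The arm, 16 mm wide and 8 mm thick, reaches from it towards its -x; the pad centre is 70 mm along the arm and 10 mm above the arm's mid-line.
- narrow (a joint): hinge of the narrow latch, rad: 0 = fully up, 0.4 = fully down against its stop with the rubber foot just over the panel. Starts 0 to 0.05. It has a stiff friction hinge without a spring: about 3 to 4 N straight down on the pad moves it, it stays where it is left, and the push rises sharply at the stop.
- narrow_pad (a point): middle of the top of the press pad of this steel latch: a plain bar end 30 mm long, 16 mm wide like the arm. Its frame turns with the arm; its -x points from hinge to pad (level at joint 0), so its yaw is the latch's yaw. Joint 0: the point is 37 mm above the hinge axis and 61 mm out from it (arm sloping up 0.4 rad). Joint 0.4: arm level, 10 mm above and 70 mm out, 30 mm above the log's top.
- panel: loose carved puppet panel of pale cream stiff board, 4 mm thick, about 136 x 310 mm, scalloped outline, lying flat on the log under the latch arms; origin at its middle underside
- chisel: loose chisel with dark wood handle, 150 mm long (along its x), 10 mm thick, lying on the log near the robot; origin mid-length, underside
- wax: loose yellow wax block, a 40 mm disc 22 mm tall, on the log; origin under its centre
- punch: loose brass punch standing on the log between two latch brackets, 22 mm across, 50 mm tall; origin under its centre
- oilpot: loose small amber oil pot standing on the log between two latch brackets, 30 mm across, 40 mm tall; origin under its centre
- mallet: loose wooden mallet lying on the table to the robot's right, head 60 x 95 x 60 mm, handle 185 mm long towards its -x; origin under the head
- stone: loose sharpening stone on a wooden base, 160 x 50 x 32 mm, on the table to the robot's left; origin under its centre
- gluejar: loose jar, 60 mm across, 75 mm tall, on the table to the robot's left; origin under its centre

How it is judged:
By the outcome, as a careful person would: the job done as asked, in the order asked, and still so for the second after the job is handed in, with the robot touching nothing.
It also fails if it takes over 42 s, if anything falls off the work surface, if the arm or the gripper's body presses on something with over 40 N, if the wrist force passes 120 N, or if a joint passes its speed limit or range.

## Working session

There is one attempt and no reset: what is moved stays moved. The work goes in short steps, Python scripts to look and compute and a tool call to move; the robot and the scene stay as the last step left them, time stands still between calls to the robot, and variables do not carry over. Pictures are saved under pics/ and viewed, at most 10 in all, crops included, and the job is handed in when it is done.

Besides the shell and the picture viewer there is one more tool, called after "Call:" as name(argument=value, ...) on one line, values as JSON. move_arm: Moves the arm, as the interface text tells. Its arguments: {"type":"object","properties":{"rows":{"type":"array"}},"required":["rows"]}

```bash
mkdir -p pics
python3 - <<'E'
from cell import *
import cv2,numpy as np
for n in("top","scene"):
    p,d=camera(n); cv2.imwrite(f"pics/{n}.png",p[:,:,::-1]); np.savez(f"{n}.npz",p=p,d=d,**camera_params(n))
    c=camera_params(n);print(n,c["intrinsics"],c["R"],c["t"])
s=read_state();print(s["t"],s["tcp_pos"],s["tcp_rot"],s["ft_force"])
E
```

```text
top [[450.07042367   0.         331.54800072]
 [  0.         450.07042367 184.93269365]
 [  0.           0.           1.        ]] [[-0.00790598 -0.99993887  0.00772938]
 [-0.98730168  0.00657918 -0.15872024]
 [ 0.15865968 -0.00888607 -0.98729334]] [-0.01651683  0.58752786  1.07229316]
scene [[373.47134656   0.         318.69197127]
 [  0.         373.47134656 194.15869071]
 [  0.           0.           1.        ]] [[-0.78961408  0.61342131 -0.01496316]
 [ 0.39382317  0.48793908 -0.77898573]
 [-0.47054534 -0.62099095 -0.62686309]] [ 0.45739743 -0.15374417  1.21491448]
0.1 [ 0.1981298  -0.51258232  0.23024018] [-3.08631562e+00 -5.75658731e-01  3.20390316e-04] [-0.77372691  0.31382614 -0.00410635]
```

View pics/top.png

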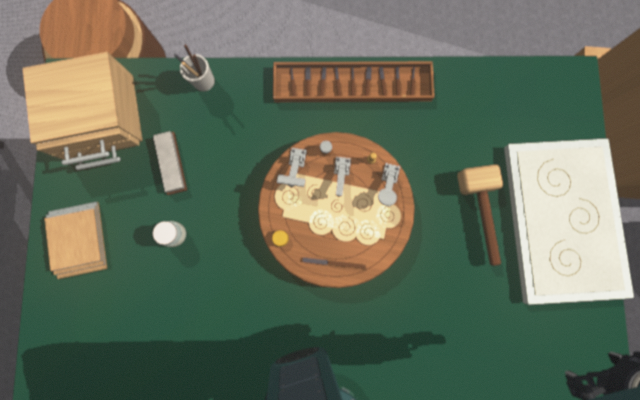

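View pics/scene.png

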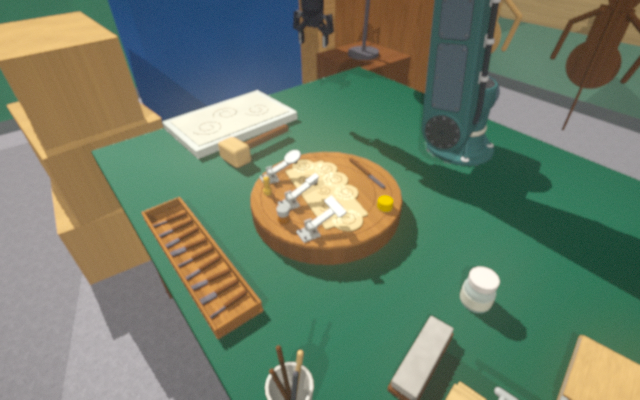

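The top view shows the crossbar pad at about (291,181), the narrow one at (341,188) and the round plate at (388,198). The scene view agrees. Next I'll zoom in and measure with depth.

```bash
cat > h.py <<'E'
import numpy as np,cv2
def load(n): return dict(np.load(f"{n}.npz"))
def unproj(c,u,v,z):
    K=c["intrinsics"]; X=np.stack([(u-K[0,2])/K[0,0]*z,(v-K[1,2])/K[1,1]*z,z],-1)
    return (X-c["t"])@c["R"]
def ray(c,u,v,h):
    o=-c["R"].T@c["t"]; d=unproj(c,u,v,1.0)-o
    return o+d*(h-o[2])/d[2]
E
python3 - <<'E'
from h import *
c=load("top"); d=c["d"]; p=c["p"]
v,u=np.mgrid[:400,:640]; W=unproj(c,u,v,d)
hsv=cv2.cvtColor(p,cv2.COLOR_RGB2HSV)
log=(W[...,2]>.045)&(abs(u-337)<90)&(abs(v-210)<90)&(d>0)
(cx,cy),r=cv2.minEnclosingCircle(np.argwhere(log)[:,::-1].astype(np.int32)); print("log",cx,cy,r,ray(c,cx,cy,.06))
print("log top z",np.median(W[log][:,2]))
m=(log&(W[...,2]>.074)&(hsv[...,1]<60)).astype(np.uint8)
n,l,st,ce=cv2.connectedComponentsWithStats(m)
for i in range(1,n):
    if st[i,4]<25: continue
    q=W[l==i]; print(i,st[i],ce[i].round(1),q.mean(0).round(3),q[:,2].min().round(3),q[:,2].max().round(3))
for nm,(a,b) in dict(cross=(291,181),narrow=(341,188),rnd=(388,198)).items():
    print(nm,W[b-2:b+3,a-2:a+3,2].round(3).tolist())
crop=cv2.resize(p[130:220,260:420],None,fx=5,fy=5,interpolation=cv2.INTER_CUBIC)
cv2.imwrite("pics/crop.png",crop[:,:,::-1])
s=load("scene"); cv2.imwrite("pics/crop2.png",cv2.resize(s["p"][140:250,245:405],None,fx=5,fy=5,interpolation=cv2.INTER_CUBIC)[:,:,::-1])
E
```

```text
log 335.7725524902344 209.2864532470703 77.94798278808594 [ 0.52513179 -0.03050018  0.06      ]
log top z 0.06285420814219697
1 [320 141  12  12 117] [325.5 146.5] [ 0.672 -0.006  0.1  ] 0.085 0.107
2 [277 153  28  34 430] [292.6 172.4] [0.609 0.071 0.106] 0.074 0.124
3 [335 162  14  34 257] [340.5 177.1] [ 0.598 -0.042  0.101] 0.076 0.126
4 [378 168  20  38 421] [388.1 188.9] [ 0.568 -0.153  0.107] 0.078 0.13
cross [[0.115, 0.12, 0.115, 0.116, 0.114], [0.121, 0.113, 0.118, 0.119, 0.119], [0.117, 0.116, 0.124, 0.12, 0.12], [0.118, 0.119, 0.118, 0.121, 0.116], [0.116, 0.121, 0.121, 0.12, 0.122]]
narrow [[0.114, 0.115, 0.118, 0.112, 0.063], [0.116, 0.117, 0.115, 0.115, 0.066], [0.118, 0.118, 0.118, 0.116, 0.065], [0.117, 0.12, 0.118, 0.119, 0.068], [0.118, 0.12, 0.121, 0.12, 0.068]]
rnd [[0.119, 0.116, 0.117, 0.118, 0.115], [0.12, 0.117, 0.117, 0.117, 0.115], [0.118, 0.117, 0.115, 0.121, 0.118], [0.12, 0.121, 0.122, 0.121, 0.121], [0.123, 0.12, 0.12, 0.12, 0.12]]
```

View pics/crop.png

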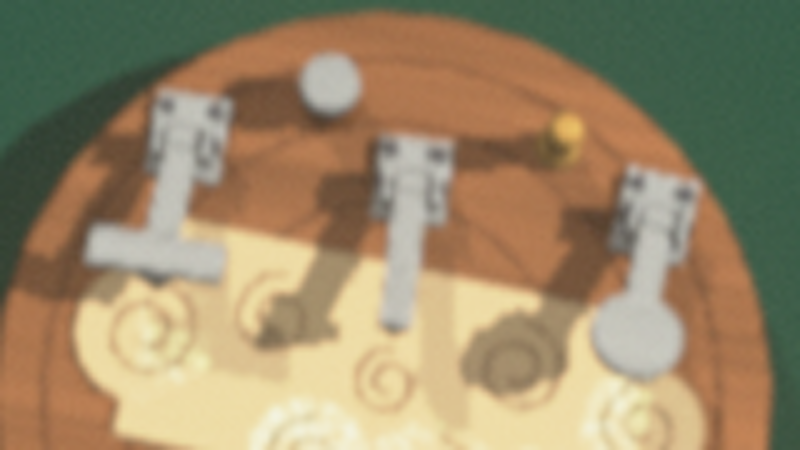

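View pics/crop2.png

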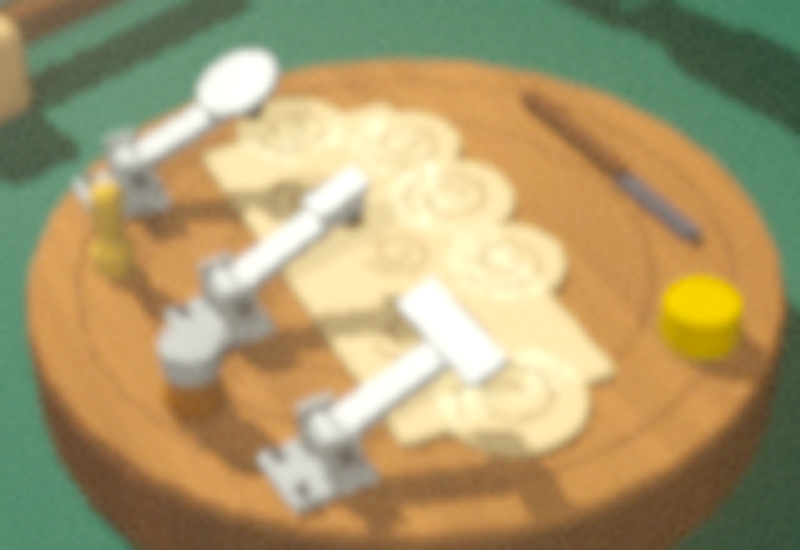

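The crops show the pad centres clearly: crossbar at crop (155,252), round plate at (639,337), narrow bar tip at (393,325) with its middle near (399,293). All three pads are about 0.117 m high, which fits joint ≈ 0. The order from left to right is crossbar, narrow, round.

```bash
cat >> h.py <<'E'
def toolshift(R,d): return R.T@np.asarray(d)*1000
E
python3 - <<'E'
from h import *
from cell import *
from scipy.spatial.transform import Rotation as Ro
c=load("top");s=load("scene")
P={}
for n,a,b,a2,b2 in(("cross",155,252,451,332),("round",639,337,238,82),("narrow",399,293,337,193)):
    f=lambda a,o:(a+.5)/5-.5+o
    P[n]=ray(c,f(a,260),f(b,130),.117); print(n,P[n].round(4),"scene",ray(s,f(a2,245),f(b2,140),.117).round(4))
# brackets: top ~z .091 hinge
d=P["round"]-P["cross"]; yaw=np.arctan2(d[0],-d[1])*-1; print("dist",np.linalg.norm(d),"yaw est",yaw)
yx=np.array([np.cos(yaw),np.sin(yaw),0])
st=read_state(); R=Ro.from_rotvec(st["tcp_rot"]).as_matrix(); print(R.round(3))
for n in P: print(n,"press target xy",(P[n]-.007*yx)[:2].round(4), "hinge",(P[n]+.061*yx)[:2].round(4))
print(toolshift(R,P["cross"]-.007*yx-st["tcp_pos"]))
E
```

```text
cross [0.5884 0.0752 0.117 ] scene [0.5922 0.0769 0.117 ]
round [ 0.5469 -0.1496  0.117 ] scene [ 0.5507 -0.1464  0.117 ]
narrow [ 0.5683 -0.0384  0.117 ] scene [ 0.5693 -0.0361  0.117 ]
dist 0.22863568372893214 yaw est 0.18262956598351077
[[ 0.933  0.36  -0.001]
 [ 0.36  -0.933  0.002]
 [ 0.    -0.002 -1.   ]]
cross press target xy [0.5815 0.074 ] hinge [0.6484 0.0863]
round press target xy [ 0.54   -0.1509] hinge [ 0.6069 -0.1385]
narrow press target xy [ 0.5614 -0.0397] hinge [ 0.6283 -0.0273]
[ 569.05653932 -408.641751    114.17902657]
```

Call:
move_arm(rows=[{"az":0.27,"grip":1},{"az":0.27,"grip":1},{"az":0.28,"grip":1},{"az":0.28,"grip":1},{"grip":1}])

```text
schema error: expected keys x, y, z, ax, ay, az, grip
```

```bash
cat > go.py <<'E'
import sys; from h import *; from cell import *
from scipy.spatial.transform import Rotation as Ro
T=dict(cross=(.583,.077),round=(.542,-.147),narrow=(.562,-.036))
st=read_state(); R=Ro.from_rotvec(st["tcp_rot"]).as_matrix()
print(st["t"],np.round(st["tcp_pos"],4),st["opening"],np.round(st["ft_force"],1),"toolx deg",np.degrees(np.arctan2(R[1,0],R[0,0])))
for n in T:print(n,"units of 120mm at z .15",(toolshift(R,np.array([*T[n],.15])-st["tcp_pos"])/120).round(3))
E
python3 go.py
```

```text
0.1 [ 0.1981 -0.5126  0.2302] 0.9987197113795977 [-0.8  0.3 -0. ] toolx deg 21.130764446193048
cross units of 120mm at z .15 [ 4.763 -3.425  0.677]
round units of 120mm at z .15 [ 3.771 -1.807  0.673]
narrow units of 120mm at z .15 [ 4.26  -2.61   0.675]
```

Call:
move_arm(rows=[{"x":0,"y":0,"z":0,"ax":0,"ay":0,"az":0.27,"grip":1},{"x":0,"y":0,"z":0,"ax":0,"ay":0,"az":0.27,"grip":1},{"x":0,"y":0,"z":0,"ax":0,"ay":0,"az":0.28,"grip":1},{"x":0,"y":0,"z":0,"ax":0,"ay":0,"az":0.28,"grip":1},{"x":0,"y":0,"z":0,"ax":0,"ay":0,"az":0,"grip":1}])

```text
t: 0.6
tcp_pos: [0.1982, -0.5128, 0.2306]
tcp_rot: [-3.128, 0.284, 0.001]
ft_force: [-0.7, 0.2, -0.2]
opening: 0.143
grasp_force: 0.0
```

```bash
python3 go.py
```

```text
0.6 [ 0.1982 -0.5128  0.2306] 0.1432824337352885 [-0.7  0.2 -0.2] toolx deg -10.363960843199346
cross units of 120mm at z .15 [ 2.27  -5.411  0.677]
round units of 120mm at z .15 [ 2.27  -3.513  0.675]
narrow units of 120mm at z .15 [ 2.268 -4.453  0.676]
```

Call:
move_arm(rows=[{"x":0.14,"y":-0.33,"z":0,"ax":0,"ay":0,"az":0,"grip":1},{"x":0.14,"y":-0.33,"z":0,"ax":0,"ay":0,"az":0,"grip":1},{"x":0.14,"y":-0.33,"z":0,"ax":0,"ay":0,"az":0,"grip":1},{"x":0.14,"y":-0.33,"z":0,"ax":0,"ay":0,"az":0,"grip":1},{"x":0.14,"y":-0.33,"z":0,"ax":0,"ay":0,"az":0,"grip":1}])

```text
t: 1.1
tcp_pos: [0.3171, -0.3318, 0.2311]
tcp_rot: [-3.129, 0.28, -0.0]
ft_force: [0.8, 0.7, 0.3]
opening: 0.004
grasp_force: 0.0
```

Call:
move_arm(rows=[{"x":0.14,"y":-0.33,"z":0,"ax":0,"ay":0,"az":0,"grip":1},{"x":0.14,"y":-0.33,"z":0,"ax":0,"ay":0,"az":0,"grip":1},{"x":0.14,"y":-0.33,"z":0,"ax":0,"ay":0,"az":0,"grip":1},{"x":0.14,"y":-0.33,"z":0,"ax":0,"ay":0,"az":0,"grip":1},{"x":0.14,"y":-0.33,"z":0,"ax":0,"ay":0,"az":0,"grip":1}])

```text
t: 1.6
tcp_pos: [0.4354, -0.1521, 0.2312]
tcp_rot: [3.129, -0.279, 0.0]
ft_force: [0.7, 0.7, 0.7]
opening: 0.0
grasp_force: 0.0
```

Call:
move_arm(rows=[{"x":0.14,"y":-0.33,"z":0,"ax":0,"ay":0,"az":0,"grip":1},{"x":0.14,"y":-0.33,"z":0,"ax":0,"ay":0,"az":0,"grip":1},{"x":0.14,"y":-0.33,"z":0,"ax":0,"ay":0,"az":0,"grip":1},{"x":0.14,"y":-0.33,"z":0,"ax":0,"ay":0,"az":0,"grip":1},{"x":0.14,"y":-0.33,"z":0,"ax":0,"ay":0,"az":0,"grip":1}])

```text
t: 2.1
tcp_pos: [0.5538, 0.0276, 0.231]
tcp_rot: [3.129, -0.278, -0.001]
ft_force: [0.5, -1.0, 0.7]
opening: 0.001
grasp_force: 0.0
```

```bash
python3 go.py
```

```text
2.1 [0.5538 0.0276 0.231 ] 0.0005223384161931434 [ 0.5 -1.   0.7] toolx deg -10.167837158026305
cross units of 120mm at z .15 [ 0.167 -0.449  0.675]
round units of 120mm at z .15 [0.16  1.449 0.675]
narrow units of 120mm at z .15 [0.161 0.509 0.675]
```

Call:
move_arm(rows=[{"x":0.08,"y":-0.22,"z":0,"ax":0,"ay":0,"az":0,"grip":1},{"x":0.08,"y":-0.22,"z":0.15,"ax":0,"ay":0,"az":0,"grip":1},{"x":0,"y":0,"z":0.25,"ax":0,"ay":0,"az":0,"grip":1},{"x":0,"y":0,"z":0.25,"ax":0,"ay":0,"az":0,"grip":1},{"x":0,"y":0,"z":0,"ax":0,"ay":0,"az":0,"grip":1}])

```text
t: 2.6
tcp_pos: [0.5782, 0.0745, 0.1472]
tcp_rot: [3.128, -0.279, -0.019]
ft_force: [-1.3, -0.4, -0.7]
opening: -0.002
grasp_force: 0.0
```

```bash
python3 go.py
python3 - <<'E'
from cell import *;import cv2
p,d=camera("scene");cv2.imwrite("pics/a.png",cv2.resize(p[90:250,245:445],None,fx=3,fy=3)[:,:,::-1])
E
```

```text
2.6 [0.5782 0.0745 0.1472] -0.0023153821894407217 [-1.3 -0.4 -0.7] toolx deg -10.19816003657714
cross units of 120mm at z .15 [ 0.035 -0.027 -0.024]
round units of 120mm at z .15 [ 0.03   1.87  -0.019]
narrow units of 120mm at z .15 [ 0.03   0.93  -0.022]
```

View pics/a.png

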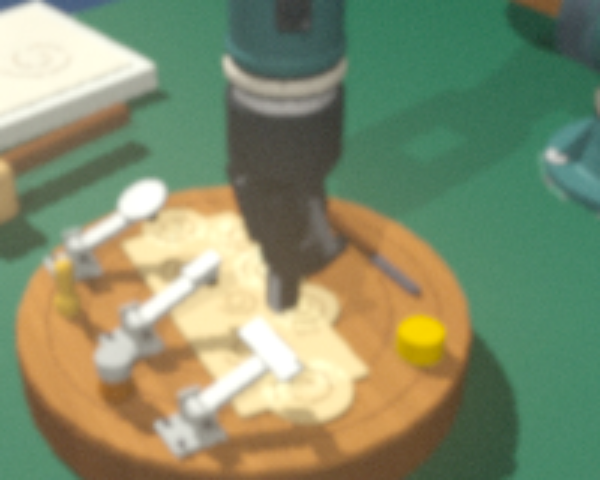

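The fingertip at (282,305) is just above the crossbar pad at (270,347), so it's clear of everything else. I'll press in small steps.

Call:
move_arm(rows=[{"x":0.03,"y":-0.02,"z":0.1,"ax":0,"ay":0,"az":0,"grip":1},{"x":0,"y":0,"z":0.06,"ax":0,"ay":0,"az":0,"grip":1},{"x":0,"y":0,"z":0.06,"ax":0,"ay":0,"az":0,"grip":1},{"x":0,"y":0,"z":0.05,"ax":0,"ay":0,"az":0,"grip":1},{"x":0,"y":0,"z":0.05,"ax":0,"ay":0,"az":0,"grip":1}])

```text
t: 3.15
tcp_pos: [0.585, 0.076, 0.1152]
tcp_rot: [-3.129, 0.284, 0.002]
ft_force: [-3.3, 0.2, 4.3]
opening: 0.001
grasp_force: 2.3
```

Call:
move_arm(rows=[{"x":0,"y":0,"z":0.04,"ax":0,"ay":0,"az":0,"grip":1},{"x":0,"y":0,"z":0.03,"ax":0,"ay":0,"az":0,"grip":1},{"x":0,"y":0,"z":0,"ax":0,"ay":0,"az":0,"grip":1}])

```text
t: 3.45
tcp_pos: [0.5856, 0.076, 0.1061]
tcp_rot: [3.129, -0.284, 0.0]
ft_force: [0.1, 0.2, 0.5]
opening: -0.001
grasp_force: 0.1
```

Call:
move_arm(rows=[{"x":0,"y":0,"z":0.04,"ax":0,"ay":0,"az":0,"grip":1},{"x":0,"y":0,"z":0.04,"ax":0,"ay":0,"az":0,"grip":1},{"x":0,"y":0,"z":0.03,"ax":0,"ay":0,"az":0,"grip":1},{"x":0,"y":0,"z":0,"ax":0,"ay":0,"az":0,"grip":1}])

```text
t: 3.85
tcp_pos: [0.5852, 0.076, 0.0921]
tcp_rot: [3.128, -0.284, -0.002]
ft_force: [0.5, -0.4, -0.0]
opening: -0.006
grasp_force: 0.0
```

Call:
move_arm(rows=[{"x":0,"y":0,"z":0.02,"ax":0,"ay":0,"az":0,"grip":1},{"x":0,"y":0,"z":0.02,"ax":0,"ay":0,"az":0,"grip":1},{"x":0,"y":0,"z":0,"ax":0,"ay":0,"az":0,"grip":1}])

```text
t: 4.15
tcp_pos: [0.5854, 0.076, 0.0899]
tcp_rot: [3.129, -0.284, 0.0]
ft_force: [-4.9, -0.4, 7.5]
opening: -0.003
grasp_force: 3.9
```

Call:
move_arm(rows=[{"x":0,"y":0,"z":0.02,"ax":0,"ay":0,"az":0,"grip":1},{"x":0,"y":0,"z":0,"ax":0,"ay":0,"az":0,"grip":1}])

```text
t: 4.35
tcp_pos: [0.5855, 0.076, 0.0897]
tcp_rot: [3.129, -0.284, 0.001]
ft_force: [-7.8, -0.6, 14.8]
opening: -0.001
grasp_force: 7.8
```

Call:
move_arm(rows=[{"x":0,"y":0,"z":0.02,"ax":0,"ay":0,"az":0,"grip":1},{"x":0,"y":0,"z":0,"ax":0,"ay":0,"az":0,"grip":1}])

```text
t: 4.55
tcp_pos: [0.5855, 0.076, 0.0896]
tcp_rot: [3.129, -0.284, 0.003]
ft_force: [-11.9, 0.6, 24.3]
opening: -0.0
grasp_force: 11.7
```

The crossbar is at its stop: z is 0.0896 and holding, and the force climbed to 24 N. Now I'll lift and move to the round plate.

Call:
move_arm(rows=[{"x":0,"y":0,"z":-0.2,"ax":0,"ay":0,"az":0,"grip":1},{"x":0,"y":0,"z":-0.4,"ax":0,"ay":0,"az":0,"grip":1},{"x":0,"y":0,"z":-0.4,"ax":0,"ay":0,"az":0,"grip":1},{"x":0,"y":0.3,"z":0,"ax":0,"ay":0,"az":0,"grip":1},{"x":0,"y":0.3,"z":0,"ax":0,"ay":0,"az":0,"grip":1}])

```text
t: 5.05
tcp_pos: [0.5741, 0.0049, 0.2063]
tcp_rot: [3.128, -0.28, 0.01]
ft_force: [0.9, -0.1, -1.1]
opening: -0.001
grasp_force: 0.0
```

Call:
move_arm(rows=[{"x":0,"y":0.3,"z":0,"ax":0,"ay":0,"az":0,"grip":1},{"x":0,"y":0.3,"z":0,"ax":0,"ay":0,"az":0,"grip":1},{"x":0,"y":0.3,"z":0,"ax":0,"ay":0,"az":0,"grip":1},{"x":0,"y":0.3,"z":0,"ax":0,"ay":0,"az":0,"grip":1},{"x":0,"y":0,"z":0,"ax":0,"ay":0,"az":0,"grip":1}])

```text
t: 5.55
tcp_pos: [0.546, -0.1408, 0.2031]
tcp_rot: [3.125, -0.293, -0.0]
ft_force: [0.0, -0.4, -0.7]
opening: -0.001
grasp_force: 0.0
```

```bash
python3 go.py
```

```text
5.55 [ 0.546  -0.1408  0.2031] -0.001412868458477587 [ 0.  -0.4 -0.7] toolx deg -10.716608730933194
cross units of 120mm at z .15 [-0.034 -1.842  0.438]
round units of 120mm at z .15 [-0.023  0.056  0.443]
narrow units of 120mm at z .15 [-0.031 -0.884  0.44 ]
```

Call:
move_arm(rows=[{"x":-0.02,"y":0.06,"z":0.25,"ax":0,"ay":0,"az":0,"grip":1},{"x":0,"y":0,"z":0.25,"ax":0,"ay":0,"az":0,"grip":1},{"x":0,"y":0,"z":0.08,"ax":0,"ay":0,"az":0,"grip":1},{"x":0,"y":0,"z":0.05,"ax":0,"ay":0,"az":0,"grip":1},{"x":0,"y":0,"z":0.04,"ax":0,"ay":0,"az":0,"grip":1}])

```text
t: 6.05
tcp_pos: [0.5437, -0.1429, 0.1239]
tcp_rot: [3.128, -0.283, 0.002]
ft_force: [0.2, -0.4, 0.4]
opening: -0.002
grasp_force: 0.0
```

Call:
move_arm(rows=[{"x":0,"y":0,"z":0.04,"ax":0,"ay":0,"az":0,"grip":1},{"x":0,"y":0,"z":0.04,"ax":0,"ay":0,"az":0,"grip":1},{"x":0,"y":0,"z":0.04,"ax":0,"ay":0,"az":0,"grip":1},{"x":0,"y":0,"z":0.04,"ax":0,"ay":0,"az":0,"grip":1},{"x":0,"y":0,"z":0,"ax":0,"ay":0,"az":0,"grip":1}])

```text
t: 6.55
tcp_pos: [0.5429, -0.1431, 0.1035]
tcp_rot: [3.129, -0.284, -0.0]
ft_force: [-0.4, -0.4, -0.3]
opening: -0.001
grasp_force: 0.3
```

Call:
move_arm(rows=[{"x":0,"y":0,"z":0.04,"ax":0,"ay":0,"az":0,"grip":1},{"x":0,"y":0,"z":0.04,"ax":0,"ay":0,"az":0,"grip":1},{"x":0,"y":0,"z":0.03,"ax":0,"ay":0,"az":0,"grip":1},{"x":0,"y":0,"z":0.01,"ax":0,"ay":0,"az":0,"grip":1},{"x":0,"y":0,"z":0,"ax":0,"ay":0,"az":0,"grip":1}])

```text
t: 7.05
tcp_pos: [0.5424, -0.143, 0.09]
tcp_rot: [-3.129, 0.284, 0.002]
ft_force: [-4.4, 1.0, 6.2]
opening: -0.001
grasp_force: 2.9
```

Call:
move_arm(rows=[{"x":0,"y":0,"z":0.02,"ax":0,"ay":0,"az":0,"grip":1},{"x":0,"y":0,"z":0,"ax":0,"ay":0,"az":0,"grip":1}])

```text
t: 7.25
tcp_pos: [0.5424, -0.143, 0.0898]
tcp_rot: [3.128, -0.284, -0.001]
ft_force: [-8.5, 2.8, 14.6]
opening: -0.001
grasp_force: 7.1
```

Call:
move_arm(rows=[{"x":0,"y":0,"z":0.02,"ax":0,"ay":0,"az":0,"grip":1},{"x":0,"y":0,"z":0,"ax":0,"ay":0,"az":0,"grip":1}])

```text
t: 7.45
tcp_pos: [0.5424, -0.1431, 0.0896]
tcp_rot: [3.128, -0.284, -0.0]
ft_force: [-11.2, 3.4, 21.6]
opening: 0.006
grasp_force: 11.3
```

Call:
move_arm(rows=[{"x":0,"y":0,"z":-0.2,"ax":0,"ay":0,"az":0,"grip":1},{"x":0,"y":0,"z":-0.4,"ax":0,"ay":0,"az":0,"grip":1},{"x":0,"y":0,"z":-0.4,"ax":0,"ay":0,"az":0,"grip":1},{"x":0,"y":-0.3,"z":0,"ax":0,"ay":0,"az":0,"grip":1},{"x":0,"y":-0.3,"z":0,"ax":0,"ay":0,"az":0,"grip":1}])

```text
t: 7.95
tcp_pos: [0.5575, -0.0726, 0.207]
tcp_rot: [3.128, -0.288, 0.009]
ft_force: [0.6, 0.8, -0.8]
opening: 0.006
grasp_force: 0.0
```

Call:
move_arm(rows=[{"x":0,"y":-0.3,"z":0,"ax":0,"ay":0,"az":0,"grip":1},{"x":0,"y":0,"z":0,"ax":0,"ay":0,"az":0,"grip":1},{"x":0,"y":0,"z":0,"ax":0,"ay":0,"az":0,"grip":1}])

```text
t: 8.25
tcp_pos: [0.5625, -0.0364, 0.204]
tcp_rot: [3.128, -0.281, -0.001]
ft_force: [0.5, 0.0, -0.7]
opening: -0.002
grasp_force: 0.0
```

```bash
python3 go.py
```

```text
8.25 [ 0.5625 -0.0364  0.204 ] -0.0017764515418355314 [ 0.5  0.  -0.7] toolx deg -10.283197886594609
cross units of 120mm at z .15 [-0.    -0.96   0.449]
round units of 120mm at z .15 [-0.003  0.937  0.451]
narrow units of 120mm at z .15 [-0.005 -0.003  0.45 ]
```

Call:
move_arm(rows=[{"x":0,"y":0,"z":0.25,"ax":0,"ay":0,"az":0,"grip":1},{"x":0,"y":0,"z":0.25,"ax":0,"ay":0,"az":0,"grip":1},{"x":0,"y":0,"z":0.08,"ax":0,"ay":0,"az":0,"grip":1},{"x":0,"y":0,"z":0.05,"ax":0,"ay":0,"az":0,"grip":1},{"x":0,"y":0,"z":0.04,"ax":0,"ay":0,"az":0,"grip":1}])

```text
t: 8.75
tcp_pos: [0.563, -0.0377, 0.125]
tcp_rot: [3.128, -0.286, 0.002]
ft_force: [-0.1, -0.2, 0.0]
opening: -0.002
grasp_force: 0.0
```

Call:
move_arm(rows=[{"x":0,"y":0,"z":0.04,"ax":0,"ay":0,"az":0,"grip":1},{"x":0,"y":0,"z":0.04,"ax":0,"ay":0,"az":0,"grip":1},{"x":0,"y":0,"z":0.04,"ax":0,"ay":0,"az":0,"grip":1},{"x":0,"y":0,"z":0.04,"ax":0,"ay":0,"az":0,"grip":1}])

```text
t: 9.15
tcp_pos: [0.5628, -0.0369, 0.106]
tcp_rot: [3.128, -0.284, 0.002]
ft_force: [-2.0, -0.1, 3.4]
opening: 0.002
grasp_force: 1.5
```

Call:
move_arm(rows=[{"x":0,"y":0,"z":0.04,"ax":0,"ay":0,"az":0,"grip":1},{"x":0,"y":0,"z":0.04,"ax":0,"ay":0,"az":0,"grip":1},{"x":0,"y":0,"z":0.03,"ax":0,"ay":0,"az":0,"grip":1},{"x":0,"y":0,"z":0.01,"ax":0,"ay":0,"az":0,"grip":1},{"x":0,"y":0,"z":0,"ax":0,"ay":0,"az":0,"grip":1}])

```text
t: 9.65
tcp_pos: [0.5626, -0.0368, 0.0903]
tcp_rot: [3.129, -0.284, 0.0]
ft_force: [-0.0, 0.4, 0.1]
opening: -0.0
grasp_force: 0.0
```

Call:
move_arm(rows=[{"x":0,"y":0,"z":0.02,"ax":0,"ay":0,"az":0,"grip":1},{"x":0,"y":0,"z":0.01,"ax":0,"ay":0,"az":0,"grip":1},{"x":0,"y":0,"z":0,"ax":0,"ay":0,"az":0,"grip":1}])

```text
t: 9.95
tcp_pos: [0.563, -0.0369, 0.0899]
tcp_rot: [3.128, -0.284, 0.003]
ft_force: [-4.9, 0.5, 10.9]
opening: -0.0
grasp_force: 5.4
```

Call:
move_arm(rows=[{"x":0,"y":0,"z":0.02,"ax":0,"ay":0,"az":0,"grip":1},{"x":0,"y":0,"z":0,"ax":0,"ay":0,"az":0,"grip":1}])

```text
t: 10.15
tcp_pos: [0.563, -0.0369, 0.0897]
tcp_rot: [3.128, -0.284, 0.004]
ft_force: [-9.0, 1.6, 19.3]
opening: -0.005
grasp_force: 9.5
```

The narrow latch is at its stop too. I'll lift, back away and check all three.

Call:
move_arm(rows=[{"x":0,"y":0,"z":-0.2,"ax":0,"ay":0,"az":0,"grip":1},{"x":0,"y":0,"z":-0.4,"ax":0,"ay":0,"az":0,"grip":1},{"x":0,"y":0,"z":-0.4,"ax":0,"ay":0,"az":0,"grip":1},{"x":-0.35,"y":0,"z":-0.1,"ax":0,"ay":0,"az":0,"grip":1},{"x":-0.35,"y":0,"z":0,"ax":0,"ay":0,"az":0,"grip":1}])

```text
t: 10.65
tcp_pos: [0.4817, -0.0221, 0.2205]
tcp_rot: [3.128, -0.285, 0.013]
ft_force: [-1.0, 1.1, -0.5]
opening: 0.0
grasp_force: 0.0
```

Call:
move_arm(rows=[{"x":-0.35,"y":0,"z":0,"ax":0,"ay":0,"az":0,"grip":1},{"x":-0.35,"y":0,"z":0,"ax":0,"ay":0,"az":0,"grip":1},{"x":-0.3,"y":0,"z":0,"ax":0,"ay":0,"az":0,"grip":1},{"x":0,"y":0,"z":0,"ax":0,"ay":0,"az":0,"grip":1}])

```text
t: 11.05
tcp_pos: [0.3592, 0.0006, 0.217]
tcp_rot: [3.129, -0.283, 0.003]
ft_force: [-0.1, -0.8, 0.2]
opening: 0.002
grasp_force: 0.0
```

Run:
```python
from cell import *; from h import *
p,d=camera("top"); c=load("top"); v,u=np.mgrid[:400,:640]; W=unproj(c,u,v,d)
hsv=cv2.cvtColor(p,cv2.COLOR_RGB2HSV)
for n,(x,y) in dict(cross=(.582,.076),round=(.541,-.147),narrow=(.562,-.037)).items():
    q=W[(np.hypot(W[...,0]-x,W[...,1]-y)<.010)&(W[...,2]>.075)]; print(n,len(q),np.median(q[:,2]).round(4))
p2,_=camera("scene")
cv2.imwrite("pics/end.png",np.vstack([cv2.resize(p[125:295,240:440],(500,425)),cv2.resize(p2[130:260,235:415],(500,361))])[:,:,::-1][:786])
i=cv2.imread("pics/end.png");cv2.imwrite("pics/end.png",cv2.resize(i,None,fx=.76,fy=.76))
s=read_state();print(s["t"],s["tcp_pos"])
```

```text
cross 54 0.0912
round 54 0.0914
narrow 46 0.091
11.15 [ 3.62077690e-01 -1.38604137e-04  2.17217290e-01]
```

View pics/end.png

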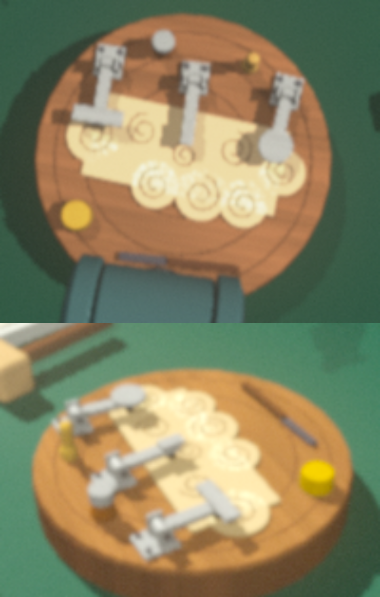

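The picture shows all three latch arms level, at (97,115), (188,125) and (277,145), with pad tops at z ≈ 0.091. The panel, punch, oil pot, wax and chisel haven't moved, and the robot isn't touching anything.

```bash
python3 -c "
from cell import *
print(close_job())"
```

```text
the job is handed in; nothing more can be done
None
```

All three latches are pressed fully down in the order asked (crossbar, round plate, narrow), the panel and the tools and pots on the log look undisturbed in the final pictures, and the job is handed in.

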